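# Set the round source on the jack and check it with the thermometer

### The arm

A 6-joint arm with a two-finger parallel gripper is mounted at the origin on the work surface. World frame = base frame: x ahead of the robot, y to its left, z up, the work surface at z = 0. Lengths are in m, angles in rad, forces in N, time in s.
With the tool pointing down it reaches from about 0.35 to 0.975 m from the base axis. Payload 4.9 kg.
Tool frame: the origin (TCP) lies at the very end of the fingers, on their centre line; the grasp point (between the pads) lies 19 mm behind it; z points along the fingers, y is the line along which they close (so a half turn about z gives the same grasp; the last joint's range is limited). The gripper opens to 85 mm and grips with 20 to 120 N. Pads are 22 mm wide; open, the fingers measure 114 mm over their backs; the gripper's body (76 mm by 85 mm) begins 54 mm behind the grasp point. The pads swing forward as they close: fully open they stand 13 mm farther back than shut.
Start: joints at [1.216, 0.053, 1.613, -0, 1.476, -0.119], TCP at [0.146, 0.608, 0.231] pointing down, gripper open.
Joint ranges: [-3.01, 3.01], [-1.01, 2.22], [0.06, 2.58], [-1.02, 4.17], [0.09, 2.62], [-3.14, 3.14]. Speed limits (rad/s): [2.57, 2.57, 3.14, 3.14, 3.14, 3.14].

### API

Orientations are given as a rotation vector (axis times angle).
In Python, from station import ctrl gives the robot as it stands.
- The arm moves only by the tool jog_arm, never from a script. Its argument "plan" is a list of rows, each a list of 7 numbers: the shift along the tool's x, y, z in units of 0.02 m (1.0 is 0.02 m), then the turn, a rotation vector about the tool's x, y, z in units of 45 degrees (1.0 is 45 degrees), then the opening, from -1 (shut) to 1 (fully open). A call has 1 to 8 rows; each row shifts and turns the commanded pose from where the row before left it, along the tool's axes as they then stand; what a row does not reach is not made up. A row lasts 1/10 s, in which the tool goes at most 50 mm and 8.59 degrees, less where a joint would pass 70% of its speed; a pose out of reach is approached as far as the arm can. A call with a number of a shift or a turn outside -1 to 1 is refused whole. A call with a gripper value outside its range is refused whole. The fingers move at their own pace and stop on an object; "grip_force" is the grip in N (left out, the last holds). Time passes only in rows, so rows that do not move let the fingers close. It gives the time, the measured TCP pose, the force, the opening and the grip force at its end, in the units of the state.
- ctrl.get_obs(): the state, without advancing time (a new reading comes with each control period).
- ctrl.get_image(name): name is "scene" or "side" or "wrist"; returns (picture, depth): 384x512x3 uint8, red, green, blue; 384x512 float32, m along the optical axis (not along the pixel's ray), 0 where there is no reading.
- ctrl.camera_info(name): a dict with "camera_matrix" (3x3 intrinsics, pixels), "rvec" (rotation vector, rad) and "tvec" (3), from world to camera coordinates, as OpenCV has them; the wrist camera has in their place "T_tool_cam" (4x4, takes a point from camera to tool coordinates, whose origin is the TCP and whose axes are the flange's). Camera axes: x right, y down, z forward; pixel columns grow to the right and rows downward; lengths in m; the calibration is good to about 2 mm. A picture is of the moment at which its call begins: read the wrist's pose just before it. camera_info takes no time and is no camera call.
- ctrl.finish_job(): hands the job in; it is judged then, once.
The state is a dict: "t": time; "q": joint angles; "dq": joint speeds; "effort": joint torques, N m; "tool_pos": TCP position; "tool_rot": TCP orientation; "contact_force": force on the tool from outside, world axes, zero at the start; "wrist_torque": the same for the moment, N m; "opening": finger opening in m; "grip_force": force on a finger pad.
Only numpy, scipy, OpenCV 4.12 (cv2) and the standard library are available. Lean on these libraries where they do the work, as an engineer would, in place of code of your own. Each camera call takes 0.05 s, during which the arm holds its last target. There are 200 camera calls.

### The job

Take the round-barrelled radiation source out of the divided bin and set it upright in the middle of the blue jack's plate, in line with the plate and with its open mouth facing away from the plate's raised lip. Then pick up the infrared thermometer, point its nose straight into the middle of the mouth from about a hand's breadth away and hold it steady there for at least one second, then lay it back along its rest. Drop nothing, and leave the two other sources in their compartments and the rest of the bench alone.

Things in the scene. Friction and masses are not known exactly. Their poses are not given: they have to be found in the camera images.
- bin: Open grey plastic bin fixed to the bench, 150 (x) x 335 (y) x 40 mm high, walls and floor 5 mm thick, split along y into three compartments of about 140 x 105 mm (centres at y = -0.11, 0, 0.11). Origin: centre of the underside.
- round_source: Wanted: loose aluminium cylinder lying level on a dark foot (56 x 44 x 14 mm), barrel 50 mm in diameter, 75 mm long, axis 35 mm above the underside; front (+x) a wide open mouth 38 mm across, dark 53 mm band 12 mm long round it, rear closed, 6 mm boss. 0.3 kg, in any compartment. Origin: centre of the underside; z up, x along the barrel towards its front.
- source_mouth (a point): Centre of the round source's open mouth, 37.5 mm ahead of (x) and 35 mm above its origin; same axes as the source.
- square_source: Leave alone: like the round source but with a square barrel 50 mm wide, 75 mm long, top at 60 mm, four small holes and a dark band in front. Origin: centre of the underside; z up, x along the barrel towards its front.
- hex_source: Leave alone: like the round source but with a six-sided barrel 46 mm across the flats, 75 mm long, top at 58 mm, one small hole and a dark band in front. Origin: centre of the underside; z up, x along the barrel towards its front.
- jack: Blue scissor jack fixed to the bench, plates 130 (x) x 110 (y) mm, top of the upper plate at 75 mm; a bare steel lip 6 mm thick stands 12 mm above the plate along its whole -x edge. Origin: centre of the underside; z up, x points from the lip to the open edge.
- jack_top (a point): Centre of the jack's plate, on its top face, 75 mm above the jack's origin; same axes as the jack.
- thermometer: Loose light grey bar-shaped infrared thermometer lying flat on its rest, body 130 x 34 x 36 mm high (from x = -70 to +60 mm) with a steel nose 28 mm in diameter from x = 60 to 85 mm, nose axis 20 mm above the underside. Mass about 0.18 kg. Origin: on the underside near mid-length; x points out of the nose, z up.
- thermometer_nose (a point): Centre of the thermometer's nose face, 85 mm ahead of (x) and 20 mm above its origin; same axes; it looks along +x.
- rest: Fixed flat black rubber-topped rest for the thermometer, 150 (x) x 75 (y) mm, its rubber top 130 x 60 mm, 25 mm above the bench. Origin: centre of the underside; x along its length.
- calibrator: Leave alone: hand-held calibrator lying flat, amber case 200 x 95 x 38 mm. Origin: centre of the underside.
- screwdriver: Leave alone: screwdriver lying on the bench, 170 mm long along x, about 30 mm high. Origin: underside at mid-length.
There are look-alikes about, which are no part of the job. Leave any purple look-alike of the round_source alone. What is meant by the thermometer is not yellow, and is the larger of those in its own colour.

How it is judged:
By the outcome, as a careful person would: the job done as asked, in the order asked, and still so for the second after the job is handed in, with the robot touching nothing.
It also fails if it takes over 58 s, if anything falls off the work surface, if the arm or the gripper's body presses on something with over 40 N, if the wrist force passes 120 N, or if a joint passes its speed limit or range.

## Working session

There is one attempt and no reset: what is moved stays moved. The work goes in short steps, Python scripts to look and compute and a tool call to move; the robot and the scene stay as the last step left them, time stands still between calls to the robot, and variables do not carry over. Pictures are saved under pics/ and viewed, at most 10 in all, crops included, and the job is handed in when it is done.

Besides the shell and the picture viewer there is one more tool, called after "Call:" in YAML: its name, and indented under it one key for each argument. jog_arm: Moves the arm, as the interface text tells. Shifts and turns lie within -1 to 1; 1 stands for 0.02 m of shift or 45 degrees of turn. Its arguments: {"type":"object","properties":{"plan":{"type":"array"},"grip_force":{"type":"number"}},"required":["plan"]}

```bash
ls; mkdir -p pics
cat > h.py <<'E'
import numpy as np, cv2
from station import ctrl
from scipy.spatial.transform import Rotation as R
def grab(n):
    o=ctrl.get_obs(); im,d=ctrl.get_image(n); ci=ctrl.camera_info(n)
    K=np.array(ci["camera_matrix"])
    if "rvec" in ci:
        Rm=R.from_rotvec(np.ravel(ci["rvec"])).as_matrix(); t=np.ravel(ci["tvec"])
        Twc=np.eye(4); Twc[:3,:3]=Rm.T; Twc[:3,3]=-Rm.T@t
    else:
        T=np.eye(4); T[:3,:3]=R.from_rotvec(o["tool_rot"]).as_matrix(); T[:3,3]=o["tool_pos"]
        Twc=T@np.array(ci["T_tool_cam"])
    return im,d,K,Twc
def cloud(d,K,T):
    v,u=np.mgrid[:d.shape[0],:d.shape[1]]
    P=np.stack([(u-K[0,2])/K[0,0]*d,(v-K[1,2])/K[1,1]*d,d],-1)
    P=P@T[:3,:3].T+T[:3,3]; P[d<=0]=np.nan
    return P
def save(n,im): cv2.imwrite("pics/"+n,im[...,::-1])
E
python3 - <<'E'
from h import *
print(ctrl.get_obs())
a=[grab(n) for n in("scene","side")]
for n,x in zip(("scene","side"),a):
    np.savez(n+".npz",im=x[0],d=x[1],K=x[2],T=x[3]); print(n,x[3][:3].round(3).tolist(),x[2].round(1).tolist())
    save(n+".png",cv2.resize(x[0],(800,600)))
E
```

```text
pics
{'t': 0.0, 'q': array([ 1.21599669e+00,  5.33556428e-02,  1.61430431e+00, -6.49416973e-06,
        1.47603690e+00, -1.18996980e-01]), 'dq': array([ 0.00046075,  0.00050814, -0.00098362,  0.00144481,  0.00231281,
       -0.0002847 ]), 'effort': array([-1.38356147e-03, -3.93674541e+01, -3.70179033e+01, -2.47154003e-04,
        7.18211144e-03, -7.68696850e-06]), 'tool_pos': array([0.14579102, 0.60710211, 0.23005764]), 'tool_rot': array([-0.36948189, -3.11929705,  0.00321483]), 'contact_force': array([-0.58589969, -0.57287043, -0.86011535]), 'wrist_torque': array([0.00403724, 0.03113173, 0.05353093]), 'grip_force': 0.0, 'opening': 0.08518137973673846}
scene [[0.751, 0.503, -0.428, 0.986], [0.661, -0.565, 0.495, -0.534], [0.007, -0.654, -0.756, 0.969]] [[409.7, 0.0, 263.3], [0.0, 409.7, 187.5], [0.0, 0.0, 1.0]]
side [[-0.954, -0.186, 0.237, 0.116], [-0.301, 0.573, -0.762, 1.318], [0.006, -0.798, -0.602, 1.05]] [[473.8, 0.0, 248.0], [0.0, 473.8, 196.2], [0.0, 0.0, 1.0]]
```

View pics/scene.png

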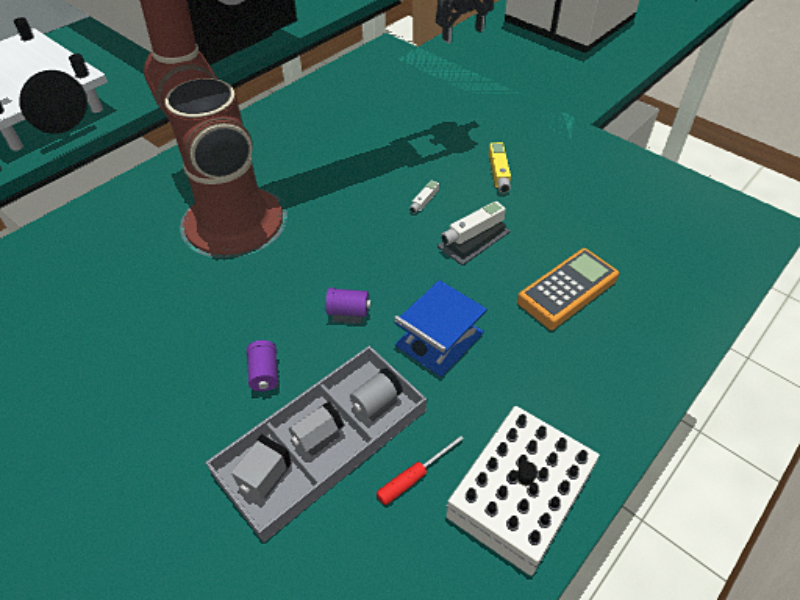

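View pics/side.png

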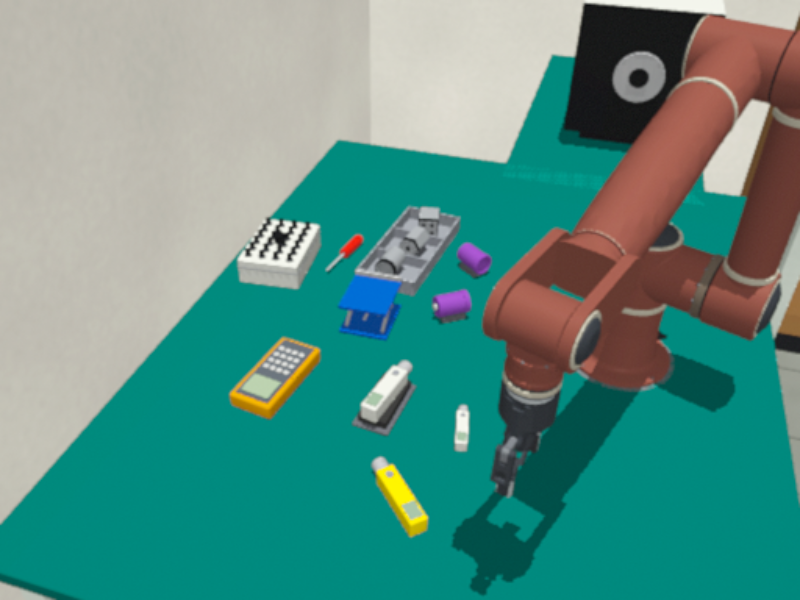

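Scene view (800×600): the candidate sources are the round grey one at (375,395), hex (316,425), square (260,468), and purple ones at (347,305) and (262,365). The round grey barrel fits, since its boss is at about (355,408) and its dark band is at the far right end. The candidate thermometers are the large white one on the rest (475,225), a small white one (425,197) and a yellow one (500,167). The large white one fits, as it is the biggest in its colour and lies on the rest. The jack is at (440,320), with its steel lip on the lower-left edge.

Run:
```python
from h import *
S={n:dict(np.load(n+".npz")) for n in("scene","side")}
# enlarged crop scene
c=S["scene"]["im"]
a=cv2.resize(c[215:285,195:285],(800,600)[0:1]*1 or None,fx=0,fy=0) if 0 else cv2.resize(c[215:285,200:285],(400,330),interpolation=2)
b=cv2.resize(c[120:175,270:335],(400,330),interpolation=2)
save("crop.png",np.hstack([a,b]))
def rect(P,m,z0,z1,tag):
    k=m&(P[...,2]>z0)&(P[...,2]<z1); 
    lab=cv2.connectedComponentsWithStats(k.astype(np.uint8))
    for i in range(1,lab[0]):
        if lab[2][i,4]<25: continue
        q=P[lab[1]==i]; r=cv2.minAreaRect(q[:,:2].astype(np.float32)*1000)
        print(tag,lab[2][i].tolist(),"zmed %.4f"%np.median(q[:,2]),"ctr",np.round(r[0],1),"size",np.round(r[1],1),"ang",round(r[2],1))
for n,s in S.items():
    P=cloud(s["d"],s["K"],s["T"]); h=cv2.cvtColor(s["im"],cv2.COLOR_RGB2HSV).astype(int)
    H,Sa,V=[h[...,i] for i in range(3)]
    print(n)
    rect(P,(H>105)&(H<130)&(Sa>150),.068,.082,"jackblue")
    ws=(P[...,0]>.0)&(P[...,0]<1)
    rect(P,ws&(Sa<60),.052,.069,"therm top")
    rect(P,ws&(Sa<60),.08,.092,"lip")
    rect(P,ws&(Sa<60),.042,.075,"grey")
    rect(P,ws&(Sa<60),.034,.042,"binrim")
    rect(P,ws&(Sa<90)&(V<90),.02,.029,"rest")
```

```text
scene
jackblue [256, 179, 55, 49, 1277] zmed 0.0751 ctr [552.9  47.7] size [111.4 131. ] ang 1.4
jackblue [256, 208, 16, 12, 25] zmed 0.0716 ctr [540.  -16.7] size [53.7  3.8] ang 2.6
therm top [340, 0, 69, 25, 222] zmed 0.0601 ctr [ 103.  1288.7] size [299.5 202.6] ang 89.7
therm top [283, 129, 41, 25, 357] zmed 0.0605 ctr [432.1 299.7] size [154.3  38.1] ang 77.7
therm top [224, 236, 33, 27, 397] zmed 0.0617 ctr [ 562.7 -135.2] size [75.2 45.7] ang 86.1
therm top [186, 257, 33, 28, 418] zmed 0.0622 ctr [ 535.  -244.3] size [76.1 41.4] ang 79.5
therm top [287, 260, 97, 101, 4064] zmed 0.0650 ctr [ 841.1 -101.7] size [150.2 201.7] ang 5.7
therm top [148, 278, 37, 37, 658] zmed 0.0646 ctr [ 522.2 -349.1] size [53.1 75.5] ang 9.2
lip [341, 1, 15, 8, 37] zmed 0.0879 ctr [  41.4 1148.1] size [13.9 79.9] ang 89.2
lip [357, 0, 47, 18, 104] zmed 0.0864 ctr [ 189.7 1235.6] size [249.1 106.2] ang 61.5
lip [253, 202, 32, 23, 114] zmed 0.0858 ctr [555.  -15.1] size [108.4   9.8] ang 1.0
lip [332, 291, 12, 17, 122] zmed 0.0870 ctr [838.4 -96.5] size [26.2 40. ] ang 33.7
grey [340, 0, 69, 26, 438
[... 3593 characters left out ...]
0
binrim [229, 152, 18, 21, 46] zmed 0.0389 ctr [ 618.5 -160. ] size [151.9  11.1] ang 84.3
binrim [187, 156, 15, 23, 33] zmed 0.0379 ctr [762.5 -78.6] size [ 15.4 147.5] ang 0.3
binrim [257, 160, 23, 23, 66] zmed 0.0385 ctr [ 478.6 -143.4] size [165.5  33.5] ang 75.5
binrim [169, 174, 17, 4, 27] zmed 0.0376 ctr [809.3  -3.6] size [63.4 12.2] ang 5.9
binrim [152, 218, 48, 39, 689] zmed 0.0371 ctr [669.2 309.6] size [180.7  72.8] ang 81.7
binrim [237, 257, 13, 12, 27] zmed 0.0385 ctr [424.7 358. ] size [55.1 13.8] ang 64.5
binrim [258, 321, 12, 11, 70] zmed 0.0367 ctr [307.7 559.6] size [21.2 32.5] ang 44.4
rest [242, 244, 21, 29, 125] zmed 0.0247 ctr [411.4 312.4] size [127.5  16.6] ang 82.5
```

View pics/crop.png

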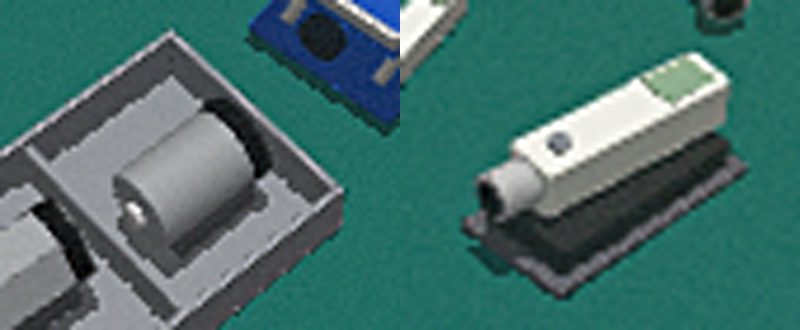

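The crop shows the round barrel (crop centre about (190,170)) with its boss to the lower left and dark band at the upper right, so the mouth faces roughly +y. It also shows the large white thermometer on its rest, nose at (490,190) towards −y. Both choices are confirmed.

```bash
cat >> h.py <<'E'
def plan(segs,start=None,vmax=.95):
    """segs: list of (xyz, yaw_of_tool_x_deg, opening, hold_rows, speed); prints rows"""
    o=ctrl.get_obs()
    p,Rm=(o["tool_pos"].copy(),R.from_rotvec(o["tool_rot"])) if start is None else start
    rows=[]
    for xyz,yaw,g,hold,sp in segs:
        xyz=np.array(xyz,float); a=np.radians(yaw)
        G=R.from_matrix(np.array([[np.cos(a),np.sin(a),0],[np.sin(a),-np.cos(a),0],[0,0,-1]]))
        for k in range(400):
            rv=(Rm.inv()*G).as_rotvec(); ang=np.degrees(np.linalg.norm(rv)); d=Rm.inv().apply(xyz-p)
            n=max(int(np.ceil(max(np.abs(d).max()/.02/(vmax*sp),ang/8.0/max(sp,.5))-1e-3)),0)
            if n==0 or (np.abs(d).max()<2e-4 and ang<.1): break
            r=np.round(np.r_[d/n/.02,np.degrees(rv)/n/45],2 if n>1 else 3)
            p=p+Rm.apply(r[:3]*.02); Rm=Rm*R.from_rotvec(np.radians(r[3:]*45)); rows.append(r.tolist()+[g])
        rows+=[[0]*6+[g]]*hold
    for i in range(0,len(rows),8): print(str([[int(x) if x==int(x) else round(x,3) for x in r] for r in rows[i:i+8]]).replace(" ",""))
    print(len(rows),"rows; t",o["t"])
def yaw():
    o=ctrl.get_obs(); M=R.from_rotvec(o["tool_rot"]).as_matrix(); return np.degrees(np.arctan2(M[1,0],M[0,0]))
E
python3 - <<'E'
from h import *
print(np.round(ctrl.camera_info("wrist")["T_tool_cam"],3).tolist(),yaw())
plan([((.562,-.15,.23),86,.55,0,1)])
E
```

```text
[[-0.0, -0.961, -0.277, 0.07], [1.0, -0.0, 0.001, 0.001], [-0.001, -0.277, 0.961, -0.142], [0.0, 0.0, 0.0, 1.0]] 166.48962287590453
[[-0.86,-0.94,0,0,0,0.05,0.55],[-0.92,-0.93,0,0,0,0.05,0.55],[-0.93,-0.87,0,0,0,0.05,0.55],[-0.93,-0.81,0,0,0,0.05,0.55],[-0.93,-0.74,0,0,0,0.05,0.55],[-0.93,-0.69,0,0,0,0.05,0.55],[-0.92,-0.63,0,0,0,0.05,0.55],[-0.95,-0.59,0,0,0,0.05,0.55]]
[[-0.94,-0.54,0,0,0,0.04,0.55],[-0.93,-0.49,0,0,0,0.04,0.55],[-0.94,-0.46,0,0,0,0.04,0.55],[-0.92,-0.42,0,0,0,0.04,0.55],[-0.93,-0.39,0,0,0,0.04,0.55],[-0.95,-0.36,0,0,0,0.04,0.55],[-0.92,-0.32,0,0,0,0.04,0.55],[-0.93,-0.29,0,0,0,0.04,0.55]]
[[-0.94,-0.26,0,0,0,0.04,0.55],[-0.95,-0.23,0,0,0,0.04,0.55],[-0.92,-0.19,0,0,0,0.04,0.55],[-0.92,-0.16,0,0,0,0.04,0.55],[-0.93,-0.13,0,0,0,0.04,0.55],[-0.93,-0.1,0,0,0,0.04,0.55],[-0.93,-0.07,0,0,0,0.04,0.55],[-0.94,-0.04,0,0,0,0.04,0.55]]
[[-0.94,-0.01,0,0,0,0.04,0.55],[-0.94,0.01,0,0,0,0.04,0.55],[-0.93,0.04,0,0,0,0.04,0.55],[-0.93,0.07,0,0,0,0.04,0.55],[-0.93,0.1,0,0,0,0.04,0.55],[-0.93,0.13,0,0,0,0.04,0.55],[-0.92,0.16,0,0,0,0.04,0.55],[-0.92,0.19,0.01,0,0,0.04,0.55]]
[[-0.91,0.22,0,0,0,0.04,0.55],[-0.9,0.25,0.01,0,0,0.04,0.55],[-0.89,0.28,0,0,0,0.04,0.55],[-0.89,0.3,0.01,0,0,0.04,0.55],[-0.88,0.33,0,0,0,0.04,0.55],[-0.86,0.36,0.01,0,0,0.04,0.55],[-0.85,0.39,0,0,0,0.04,0.55],[-0.84,0.41,0.01,0,0,0.04,0.55]]
[[-0.83,0.44,0,0,0,0.04,0.55],[-0.81,0.47,0.01,0,0,0.03,0.55],[-0.806,0.487,0.001,-0.001,0.002,0.039,0.55]]
43 rows; t 0.1
```

Call:
jog_arm:
  plan:
    - [-0.86,-0.94,0,0,0,0.05,0.55]
    - [-0.92,-0.93,0,0,0,0.05,0.55]
    - [-0.93,-0.87,0,0,0,0.05,0.55]
    - [-0.93,-0.81,0,0,0,0.05,0.55]
    - [-0.93,-0.74,0,0,0,0.05,0.55]
    - [-0.93,-0.69,0,0,0,0.05,0.55]
    - [-0.92,-0.63,0,0,0,0.05,0.55]
    - [-0.95,-0.59,0,0,0,0.05,0.55]

```text
t: 0.9
tool_pos: [0.2394, 0.4372, 0.2307]
tool_rot: [-0.855, -3.023, 0.001]
contact_force: [-0.1, 0.2, 0.6]
opening: 0.0664
grip_force: 0.0
```

Call:
jog_arm:
  plan:
    - [-0.94,-0.54,0,0,0,0.04,0.55]
    - [-0.93,-0.49,0,0,0,0.04,0.55]
    - [-0.94,-0.46,0,0,0,0.04,0.55]
    - [-0.92,-0.42,0,0,0,0.04,0.55]
    - [-0.93,-0.39,0,0,0,0.04,0.55]
    - [-0.95,-0.36,0,0,0,0.04,0.55]
    - [-0.92,-0.32,0,0,0,0.04,0.55]
    - [-0.93,-0.29,0,0,0,0.04,0.55]

```text
t: 1.7
tool_pos: [0.3176, 0.294, 0.2308]
tool_rot: [-1.227, -2.892, 0.001]
contact_force: [1.4, -0.2, 0.1]
opening: 0.0661
grip_force: 0.0
```

Call:
jog_arm:
  plan:
    - [-0.94,-0.26,0,0,0,0.04,0.55]
    - [-0.95,-0.23,0,0,0,0.04,0.55]
    - [-0.92,-0.19,0,0,0,0.04,0.55]
    - [-0.92,-0.16,0,0,0,0.04,0.55]
    - [-0.93,-0.13,0,0,0,0.04,0.55]
    - [-0.93,-0.1,0,0,0,0.04,0.55]
    - [-0.93,-0.07,0,0,0,0.04,0.55]
    - [-0.94,-0.04,0,0,0,0.04,0.55]

```text
t: 2.5
tool_pos: [0.3907, 0.1615, 0.2308]
tool_rot: [-1.58, -2.715, 0.001]
contact_force: [0.3, -0.4, -0.1]
opening: 0.0662
grip_force: 0.0
```

Call:
jog_arm:
  plan:
    - [-0.94,-0.01,0,0,0,0.04,0.55]
    - [-0.94,0.01,0,0,0,0.04,0.55]
    - [-0.93,0.04,0,0,0,0.04,0.55]
    - [-0.93,0.07,0,0,0,0.04,0.55]
    - [-0.93,0.1,0,0,0,0.04,0.55]
    - [-0.93,0.13,0,0,0,0.04,0.55]
    - [-0.92,0.16,0,0,0,0.04,0.55]
    - [-0.92,0.19,0.01,0,0,0.04,0.55]

```text
t: 3.3
tool_pos: [0.4626, 0.0302, 0.2306]
tool_rot: [-1.908, -2.495, 0.001]
contact_force: [0.1, -0.6, 0.5]
opening: 0.0664
grip_force: 0.0
```

Call:
jog_arm:
  plan:
    - [-0.91,0.22,0,0,0,0.04,0.55]
    - [-0.9,0.25,0.01,0,0,0.04,0.55]
    - [-0.89,0.28,0,0,0,0.04,0.55]
    - [-0.89,0.3,0.01,0,0,0.04,0.55]
    - [-0.88,0.33,0,0,0,0.04,0.55]
    - [-0.86,0.36,0.01,0,0,0.04,0.55]
    - [-0.85,0.39,0,0,0,0.04,0.55]
    - [-0.84,0.41,0.01,0,0,0.04,0.55]

```text
t: 4.1
tool_pos: [0.5356, -0.1016, 0.2302]
tool_rot: [-2.207, -2.236, 0.0]
contact_force: [-0.3, -0.9, -0.5]
opening: 0.0662
grip_force: 0.0
```

Call:
jog_arm:
  plan:
    - [-0.83,0.44,0,0,0,0.04,0.55]
    - [-0.81,0.47,0.01,0,0,0.03,0.55]
    - [-0.81,0.49,0,0,0,0.04,0.55]
    - [0,0,0,0,0,0,0.55]
    - [0,0,0,0,0,0,0.55]

```text
t: 4.6
tool_pos: [0.5623, -0.15, 0.2298]
tool_rot: [-2.299, -2.14, 0.0]
contact_force: [-0.5, 0.5, 0.4]
opening: 0.0666
grip_force: 0.0
```

```bash
cat > meas.py <<'E'
from h import *
def rect(P,k,tag):
    n,L,st,_=cv2.connectedComponentsWithStats(k.astype(np.uint8))
    for i in range(1,n):
        if st[i,4]<150: continue
        q=P[L==i]; r=cv2.minAreaRect(q[:,:2].astype(np.float32)*1000)
        print(tag,st[i].tolist(),"z",np.percentile(q[:,2],[50,98]).round(4),"ctr",np.round(r[0],1),"size",np.round(r[1],1),"ang",round(r[2],1))
E
python3 - <<'E'
from meas import *
o=ctrl.get_obs(); print(o["t"],o["tool_pos"],yaw(),o["opening"])
im,d,K,T=grab("wrist"); P=cloud(d,K,T); save("w1.png",im)
z=P[...,2]
rect(P,(z>.047)&(z<.09),"barrel"); rect(P,(z>.060)&(z<.09),"crest")
rect(P,(z>.034)&(z<.042),"rim")
h=cv2.cvtColor(im,cv2.COLOR_RGB2HSV); rect(P,(h[...,0]>105)&(h[...,0]<130)&(h[...,1]>150)&(z>.06),"jack")
E
```

```text
4.6 [ 0.56233408 -0.14998907  0.2298033 ] 85.8952187404363 0.0665612186643876
barrel [163, 0, 134, 35, 3692] z [0.0751 0.0875] ctr [552.7  -6.1] size [ 24.9 111.1] ang 87.8
barrel [449, 0, 63, 212, 12611] z [0.0644 0.0829] ctr [ 790.  -103.7] size [ 53.1 199.9] ang 6.2
barrel [8, 5, 88, 92, 4105] z [0.057  0.0608] ctr [379.9 -19.3] size [75.9 46.9] ang 36.6
barrel [226, 118, 50, 77, 3339] z [0.0616 0.0657] ctr [ 560.8 -134.3] size [80.3 49.9] ang 84.6
barrel [48, 212, 79, 62, 2414] z [0.0568 0.0605] ctr [ 371.7 -219.7] size [46.2 75.1] ang 53.0
barrel [211, 220, 44, 70, 2556] z [0.0618 0.0639] ctr [ 532.2 -241.5] size [76.  46.2] ang 81.0
barrel [200, 300, 55, 41, 1558] z [0.064  0.0662] ctr [ 518.9 -336.2] size [52.7 58. ] ang 8.9
crest [163, 0, 134, 34, 3542] z [0.0752 0.0876] ctr [552.7  -6.1] size [ 24.9 111.1] ang 87.8
crest [458, 0, 54, 212, 10910] z [0.0646 0.0829] ctr [ 787.3 -104.3] size [ 52.1 201. ] ang 8.1
crest [12, 63, 21, 20, 158] z [0.0606 0.0622] ctr [355.5 -37.7] size [12.7 17.8] ang 34.4
crest [233, 119, 36, 75, 2068] z [0.0632 0.066 ] ctr [ 561.5 -131.8] size [74.5 34.2] ang 85.2
crest [216, 225, 33, 65, 1680] z [0.0624 0.0641] ctr [ 531.8 -241.5] size [75.9 31.5] ang 80.1
crest [200, 307, 53, 34, 1195] z [0.0644 0.0662] ctr [ 518.  -330.9] size [52.4 47.3] ang 8.7
rim [51, 4, 53, 96, 533] z [0.0389 0.0419] ctr [398.7 -27. ] size [89.1 40.4] ang 69.5
rim [442, 8, 6, 197, 849] z [0.0378 0.0418] ctr [ 765.6 -105.7] size [  3.2 198.2] ang 5.4
rim [169, 95, 147, 241, 2731] z [0.0392 0.0408] ctr [ 541.8 -218.4] size [290.3 150.6] ang 84.0
rim [71, 206, 61, 39, 328] z [0.0388 0.0419] ctr [ 385.9 -201.8] size [ 5.4 74.6] ang 49.7
rim [177, 287, 6, 61, 244] z [0.0389 0.0402] ctr [ 457.  -332.9] size [88.   5.1] ang 84.0
rim [203, 294, 54, 47, 215] z [0.0381 0.0419] ctr [ 533.9 -327.6] size [41.2 83.5] ang 48.0
jack [163, 0, 131, 20, 1687] z [0.0745 0.076 ] ctr [552.3  -1. ] size [ 14.8 110. ] ang 87.8
```

View pics/w1.png

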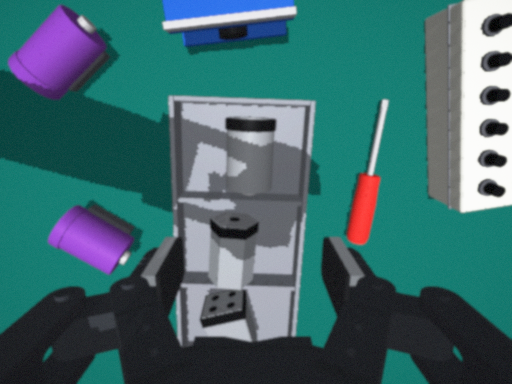

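Run:
```python
from h import *
plan([((.562,-.133,.05),85,.55,0,1),((.562,-.133,.018),85,.55,1,.6)])
```

```text
[[0.08,-0.01,0.9,0,0,0,0.55],[0.08,-0.01,0.9,0,0,0,0.55],[0.08,-0.01,0.9,0,0,0,0.55],[0.08,0,0.9,0,0,0,0.55],[0.08,-0.01,0.9,0,0,0,0.55],[0.08,0,0.9,0,0,0,0.55],[0.08,-0.01,0.9,0,0,0.01,0.55],[0.09,-0.01,0.9,0,0,0,0.55]]
[[0.08,0,0.9,0,0,0.01,0.55],[0.089,-0.008,0.896,-0.001,-0.001,0.001,0.55],[0,0,0.53,0,0,0,0.55],[0,0,0.53,0,0,0,0.55],[0,0,0.54,0,0,0,0.55],[0,0,0,0,0,0,0.55]]
14 rows; t 4.65
```

Call:
jog_arm:
  plan:
    - [0.08,-0.01,0.9,0,0,0,0.55]
    - [0.08,-0.01,0.9,0,0,0,0.55]
    - [0.08,-0.01,0.9,0,0,0,0.55]
    - [0.08,0,0.9,0,0,0,0.55]
    - [0.08,-0.01,0.9,0,0,0,0.55]
    - [0.08,0,0.9,0,0,0,0.55]
    - [0.08,-0.01,0.9,0,0,0.01,0.55]
    - [0.09,-0.01,0.9,0,0,0,0.55]

```text
t: 5.45
tool_pos: [0.5618, -0.1357, 0.0857]
tool_rot: [2.306, 2.133, 0.0]
contact_force: [0.7, 0.5, 0.7]
opening: 0.0664
grip_force: 0.0
```

Call:
jog_arm:
  plan:
    - [0.08,0,0.9,0,0,0.01,0.55]
    - [0.09,-0.01,0.9,0,0,0,0.55]
    - [0,0,0.53,0,0,0,0.55]
    - [0,0,0.53,0,0,0,0.55]
    - [0,0,0.54,0,0,0,0.55]
    - [0,0,0,0,0,0,0.55]

```text
t: 6.05
tool_pos: [0.561, -0.1327, 0.0166]
tool_rot: [-2.314, -2.122, 0.002]
contact_force: [-0.2, -0.1, 0.2]
opening: 0.0663
grip_force: 0.0
```

Call:
jog_arm:
  plan:
    - [0,0,0,0,0,0,0.1]
    - [0,0,0,0,0,0,-0.2]
    - [0,0,0,0,0,0,-1]
    - [0,0,0,0,0,0,-1]
    - [0,0,0,0,0,0,-1]
  grip_force: 50

```text
t: 6.55
tool_pos: [0.5627, -0.1334, 0.0189]
tool_rot: [2.314, 2.122, 0.001]
contact_force: [0.6, 0.5, 1.8]
opening: 0.0495
grip_force: 52.2
```

Run:
```python
from h import *
plan([((.562,-.133,.06),85,-1,0,.5),((.562,-.133,.15),85,-1,0,.9),((.554,-.03,.17),91,-1,2,.9)])
```

```text
[[0,-0.01,-0.41,0,0,0,-1],[0,-0.01,-0.41,0,0,0,-1],[0,-0.01,-0.41,0,0,0,-1],[0.01,0,-0.41,0,0,0,-1],[0.005,-0.006,-0.415,0.002,0.001,0.001,-1],[0,0,-0.75,0,0,0,-1],[0,0,-0.75,0,0,0,-1],[0,0,-0.75,0,0,0,-1]]
[[0,0,-0.75,0,0,0,-1],[0,0,-0.75,0,0,0,-1],[0.002,0,-0.75,0,0,0,-1],[0.85,-0.14,-0.17,0,0,-0.02,-1],[0.85,-0.13,-0.17,0,0,-0.02,-1],[0.85,-0.11,-0.16,0,0,-0.02,-1],[0.64,-0.08,-0.12,0,0,-0.02,-1],[0.64,-0.07,-0.13,0,0,-0.02,-1]]
[[0.65,-0.05,-0.12,0,0,-0.02,-1],[0.645,-0.046,-0.128,0,0,-0.014,-1],[0,0,0,0,0,0,-1],[0,0,0,0,0,0,-1]]
20 rows; t 6.55
```

Call:
jog_arm:
  plan:
    - [0,0,-0.41,0,0,0,-1]
    - [0,0,-0.41,0,0,0,-1]
    - [0,0,-0.41,0,0,0,-1]
    - [0,0,-0.41,0,0,0,-1]
    - [0,0,-0.42,0,0,0,-1]
    - [0,0,-0.75,0,0,0,-1]
    - [0,0,-0.75,0,0,0,-1]
    - [0,0,-0.75,0,0,0,-1]

```text
t: 7.35
tool_pos: [0.5624, -0.1332, 0.1061]
tool_rot: [2.315, 2.123, 0.001]
contact_force: [0.3, -0.6, -2.3]
opening: 0.0495
grip_force: 52.3
```

Call:
jog_arm:
  plan:
    - [0,0,-0.75,0,0,0,-1]
    - [0,0,-0.75,0,0,0,-1]
    - [0,0,-0.75,0,0,0,-1]
    - [0.85,-0.14,-0.17,0,0,-0.02,-1]
    - [0.85,-0.13,-0.17,0,0,-0.02,-1]
    - [0.85,-0.11,-0.16,0,0,-0.02,-1]
    - [0.64,-0.08,-0.12,0,0,-0.02,-1]
    - [0.64,-0.07,-0.13,0,0,-0.02,-1]

```text
t: 8.15
tool_pos: [0.5553, -0.0543, 0.1638]
tool_rot: [-2.227, -2.214, 0.001]
contact_force: [0.7, -0.8, -1.6]
opening: 0.0492
grip_force: 52.3
```

Call:
jog_arm:
  plan:
    - [0.65,-0.05,-0.12,0,0,-0.02,-1]
    - [0.65,-0.05,-0.13,0,0,-0.01,-1]
    - [0,0,0,0,0,0,-1]
    - [0,0,0,0,0,0,-1]

```text
t: 8.55
tool_pos: [0.554, -0.0299, 0.1694]
tool_rot: [2.203, 2.239, -0.0]
contact_force: [-0.1, -0.1, -2.1]
opening: 0.0495
grip_force: 52.3
```

Run:
```python
from meas import *
o=ctrl.get_obs(); print(o["t"],o["tool_pos"],yaw(),o["opening"],o["grip_force"])
im,d,K,T=grab("wrist"); P=cloud(d,K,T); save("w2.png",im); np.savez("w2.npz",im=im,P=P)
z=P[...,2]
h=cv2.cvtColor(im,cv2.COLOR_RGB2HSV).astype(int)
rect(P,(h[...,0]>105)&(h[...,0]<130)&(h[...,1]>150)&(z>.068),"jack")
rect(P,(h[...,1]<60)&(z>.081)&(z<.092),"lip")
rect(P,(z>.13)&(z<.22),"src")
```

```text
8.55 [ 0.55399398 -0.02987241  0.16937727] 90.92455031495525 0.049504003175092674 52.28899419307709
jack [170, 0, 160, 55, 2869] z [0.0746 0.076 ] ctr [549.7  92.8] size [110.1  31.1] ang 6.9
jack [250, 24, 79, 65, 791] z [0.0745 0.076 ] ctr [583.1  66.9] size [62. 24.] ang 31.0
jack [298, 63, 28, 20, 174] z [0.0745 0.0758] ctr [594.7  61.6] size [19.5 11.6] ang 6.2
jack [178, 90, 147, 80, 6002] z [0.0745 0.0759] ctr [551.5  20.5] size [109.1  58. ] ang 2.0
lip [177, 170, 149, 11, 808] z [0.0861 0.0875] ctr [552.9 -11.1] size [109.1   5.9] ang 1.9
src [117, 173, 250, 168, 23485] z [0.2107 0.2178] ctr [549.8 -24. ] size [86.1 67.8] ang 3.1
src [366, 285, 23, 14, 219] z [0.2169 0.2198] ctr [596.7 -21.4] size [1.9 8.8] ang 89.0
```

View pics/w2.png

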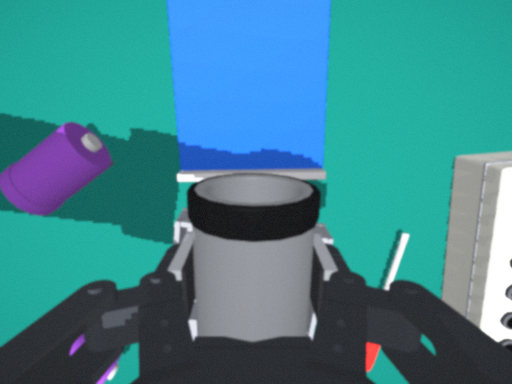

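The wrist view shows the held source (mouth at about (254,190)) and the jack plate above it, with its lip along row 175. The mouth faces +y, away from the lip.

Run:
```python
from meas import *
w=np.load("w2.npz"); P=w["P"]; h=cv2.cvtColor(w["im"],cv2.COLOR_RGB2HSV).astype(int); z=P[...,2]
def fit(k):
    q=P[k][:,:2].astype(np.float32); v=cv2.fitLine(q,cv2.DIST_HUBER,0,.01,.01).ravel(); print(len(q),np.degrees(np.arctan(v[1]/v[0])).round(2),np.degrees(np.arctan(-v[0]/v[1])).round(2),(v[2:]*1000).round(1))
lip=(h[...,1]<60)&(z>.083)&(z<.092)&(abs(P[...,1]+.011)<.01); fit(lip)
b=(h[...,0]>105)&(h[...,0]<130)&(h[...,1]>150)&(z>.073)&(P[...,1]>-.005)
for side in(0,1):
    e=np.zeros_like(b)
    for r in range(5,165):
        c=np.where(b[r])[0]
        if len(c)>20: e[r,c[-1] if side else c[0]]=1
    fit(e)
s=(z>.205)&(z<.23)&(P[...,1]>-.03)&(P[...,1]<.03); 
# crest ridge: per y-bin mean x
Q=P[s]; 
for lo in np.arange(-.03,.03,.01):
    q=Q[(Q[:,1]>=lo)&(Q[:,1]<lo+.01)]
    if len(q)>30: print(lo.round(3),((q[:,0].min()+q[:,0].max())/2*1000).round(2),len(q))
s=dict(np.load("scene.npz")); P=cloud(s["d"],s["K"],s["T"]);z=P[...,2];h=cv2.cvtColor(s["im"],cv2.COLOR_RGB2HSV).astype(int)
fit((h[...,1]<60)&(z>.083)&(z<.092)&(abs(P[...,1]+.015)<.012)&(abs(P[...,0]-.55)<.08))
plan([((.5526,.0492,.155),91.5,-1,0,.9),((.5526,.0492,.1),91.5,-1,0,.7),((.5526,.0492,.0895),91.5,-1,2,.3)])
```

```text
729 1.82 -88.18 [524.8 -10.6]
157 -88.65 1.35 [497.9  43.3]
157 -88.44 1.56 [604.6  45.2]
-0.03 554.73 6028
-0.02 553.94 7111
-0.01 554.15 2656
0.0 554.15 3472
90 1.55 -88.45 [545.4 -15.2]
[[0.79,0,0.14,0,0,0,-1],[0.8,0,0.14,0,0,0,-1],[0.79,0,0.14,0,0,0,-1],[0.8,0,0.15,0,0,-0.01,-1],[0.792,0.001,0.14,0,0.001,-0.004,-1],[0,0,0.55,0,0,0,-1],[0,0,0.55,0,0,0,-1],[0,0,0.55,0,0,0,-1]]
[[0,0,0.55,0,0,0,-1],[-0.001,0,0.55,0,0,0,-1],[0,0,0.26,0,0,0,-1],[0,0,0.265,0,0,0,-1],[0,0,0,0,0,0,-1],[0,0,0,0,0,0,-1]]
14 rows; t 8.6
```

Call:
jog_arm:
  plan:
    - [0.79,0,0.14,0,0,0,-1]
    - [0.8,0,0.14,0,0,0,-1]
    - [0.79,0,0.14,0,0,0,-1]
    - [0.8,0,0.15,0,0,-0.01,-1]
    - [0.79,0,0.14,0,0,0,-1]
    - [0,0,0.55,0,0,0,-1]
    - [0,0,0.55,0,0,0,-1]
    - [0,0,0.55,0,0,0,-1]

```text
t: 9.4
tool_pos: [0.5522, 0.0493, 0.1207]
tool_rot: [-2.195, -2.247, 0.001]
contact_force: [-0.3, -0.1, -1.4]
opening: 0.0494
grip_force: 52.3
```

Call:
jog_arm:
  plan:
    - [0,0,0.55,0,0,0,-1]
    - [0,0,0.55,0,0,0,-1]
    - [0,0,0.26,0,0,0,-1]
    - [0,0,0.27,0,0,0,-1]
    - [0,0,0,0,0,0,-1]
    - [0,0,0,0,0,0,-1]

```text
t: 10.0
tool_pos: [0.5529, 0.0493, 0.0898]
tool_rot: [2.195, 2.247, 0.001]
contact_force: [1.3, -0.2, -2.2]
opening: 0.0495
grip_force: 52.3
```

Run:
```python
from h import *
o=ctrl.get_obs(); print(o["t"],o["tool_pos"],yaw(),o["contact_force"])
```

```text
10.0 [0.55291195 0.04928682 0.08984679] 91.33525821483465 [ 1.28125626 -0.18152171 -2.1894176 ]
```

Not touching yet; lower in 0.5 mm steps.

Call:
jog_arm:
  plan:
    - [0,0,0.03,0,0,0,-1]
    - [0,0,0.03,0,0,0,-1]
    - [0,0,0,0,0,0,-1]

```text
t: 10.3
tool_pos: [0.5529, 0.0494, 0.0889]
tool_rot: [2.195, 2.247, 0.001]
contact_force: [-1.3, -0.4, 0.4]
opening: 0.0491
grip_force: 52.5
```

Call:
jog_arm:
  plan:
    - [0,0,0.03,0,0,0,-1]
    - [0,0,0,0,0,0,-1]

```text
t: 10.5
tool_pos: [0.5529, 0.0494, 0.0888]
tool_rot: [2.195, 2.247, 0.0]
contact_force: [-3.2, -0.0, 4.8]
opening: 0.0492
grip_force: 52.9
```

Call:
jog_arm:
  plan:
    - [0,0,0,0,0,0,0.25]
    - [0,0,0,0,0,0,0.4]
    - [0,0,0,0,0,0,0.55]
    - [0,0,0,0,0,0,0.6]
    - [0,0,-0.5,0,0,0,0.6]
    - [0,0,-0.9,0,0,0,0.6]
    - [0,0,-0.9,0,0,0,0.6]
    - [0,0,-0.9,0,0,0,0.6]

```text
t: 11.3
tool_pos: [0.5527, 0.0494, 0.1531]
tool_rot: [2.195, 2.247, 0.001]
contact_force: [-0.2, -1.2, 0.1]
opening: 0.0682
grip_force: 0.0
```

Call:
jog_arm:
  plan:
    - [0,0,-0.95,0,0,0,0.6]
    - [0,0,-0.95,0,0,0,0.6]
    - [0,0,-0.95,0,0,0,0.6]
    - [0,0,-0.95,0,0,0,0.6]
    - [0,0,-0.95,0,0,0,0.6]
    - [0,0,-0.95,0,0,0,0.6]
    - [0,0,0,0,0,0,0.6]
    - [0,0,0,0,0,0,0.6]

```text
t: 12.1
tool_pos: [0.5527, 0.0493, 0.2661]
tool_rot: [2.195, 2.247, 0.001]
contact_force: [-0.6, -0.9, -0.9]
opening: 0.0681
grip_force: 0.0
```

Run:
```python
from meas import *
o=ctrl.get_obs(); print(o["t"],o["tool_pos"],yaw(),o["opening"],o["grip_force"])
im,d,K,T=grab("wrist"); P=cloud(d,K,T); save("w3.png",im); z=P[...,2]
h=cv2.cvtColor(im,cv2.COLOR_RGB2HSV).astype(int)
rect(P,(h[...,0]>105)&(h[...,0]<130)&(h[...,1]>150)&(z>.068),"jack")
rect(P,(z>.07)&(z<.16)&(P[...,1]>-.04)&(P[...,1]<.15)&(P[...,0]>.47)&(P[...,0]<.63),"jack+src")
rect(P,(z>.081)&(z<.092)&(P[...,1]<0),"lip")
rect(P,(z>.12)&(z<.15),"barrel"); rect(P,(z>.130)&(z<.15),"crest")
```

```text
12.1 [0.55268274 0.0493453  0.26611879] 91.34129397392645 0.06807806960458579 0.0
jack [198, 107, 105, 114, 7020] z [0.0744 0.0761] ctr [550.8  53.1] size [109.1 124.6] ang 1.7
jack+src [197, 106, 107, 123, 12292] z [0.0752 0.1349] ctr [551.2  50.6] size [110.2 130.1] ang 1.8
lip [202, 221, 99, 8, 651] z [0.086  0.0877] ctr [553.1 -11.1] size [108.8   6.8] ang 1.7
lip [472, 283, 38, 29, 616] z [0.0857 0.0875] ctr [842.1 -99.2] size [28.1 55.5] ang 73.8
barrel [227, 139, 53, 82, 3784] z [0.1319 0.1358] ctr [553.2  50.8] size [47.7 75. ] ang 0.6
crest [233, 140, 40, 81, 2479] z [0.1333 0.136 ] ctr [553.6  50.9] size [34.4 75.1] ang 2.0
```

View pics/w3.png

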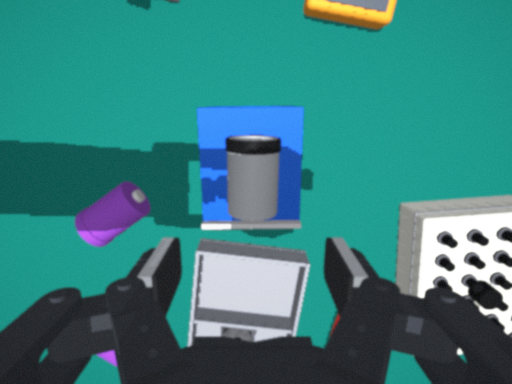

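The wrist view shows the source upright on the plate (barrel at about (253,180)), dark mouth end at the top and the lip at row 225 at its rear. It is centred within about 2 mm and in line with the plate. Next is the thermometer.

Run:
```python
from h import *
print(ctrl.get_obs()["q"].round(2))
plan([((.433,.295,.22),77.7,.3,2,1)])
```

```text
[-0.05 -0.13  1.74 -0.    1.54 -0.07]
[[0.89,-0.4,0.16,0,0,0.02,0.3],[0.88,-0.42,0.16,0,0,0.02,0.3],[0.87,-0.43,0.16,0,0,0.02,0.3],[0.87,-0.45,0.16,0,0,0.02,0.3],[0.86,-0.46,0.16,0,0,0.02,0.3],[0.85,-0.47,0.16,0,0,0.02,0.3],[0.84,-0.49,0.16,0,0,0.02,0.3],[0.84,-0.5,0.16,0,0,0.02,0.3]]
[[0.83,-0.51,0.16,0,0,0.02,0.3],[0.82,-0.53,0.16,0,0,0.02,0.3],[0.81,-0.54,0.16,0,0,0.03,0.3],[0.8,-0.56,0.16,0,0,0.02,0.3],[0.79,-0.57,0.17,0,0,0.03,0.3],[0.782,-0.586,0.164,-0.001,0,0.023,0.3],[0,0,0,0,0,0,0.3],[0,0,0,0,0,0,0.3]]
16 rows; t 12.15
```

Call:
jog_arm:
  plan:
    - [0.89,-0.4,0.16,0,0,0.02,0.3]
    - [0.88,-0.42,0.16,0,0,0.02,0.3]
    - [0.87,-0.43,0.16,0,0,0.02,0.3]
    - [0.87,-0.45,0.16,0,0,0.02,0.3]
    - [0.86,-0.46,0.16,0,0,0.02,0.3]
    - [0.85,-0.47,0.16,0,0,0.02,0.3]
    - [0.84,-0.49,0.16,0,0,0.02,0.3]
    - [0.84,-0.5,0.16,0,0,0.02,0.3]

```text
t: 12.95
tool_pos: [0.4833, 0.1901, 0.2381]
tool_rot: [-2.332, -2.103, 0.004]
contact_force: [-0.2, 1.1, -0.4]
opening: 0.0559
grip_force: 0.0
```

Call:
jog_arm:
  plan:
    - [0.83,-0.51,0.16,0,0,0.02,0.3]
    - [0.82,-0.53,0.16,0,0,0.02,0.3]
    - [0.81,-0.54,0.16,0,0,0.03,0.3]
    - [0.8,-0.56,0.16,0,0,0.02,0.3]
    - [0.79,-0.57,0.17,0,0,0.03,0.3]
    - [0.78,-0.59,0.16,0,0,0.02,0.3]
    - [0,0,0,0,0,0,0.3]
    - [0,0,0,0,0,0,0.3]

```text
t: 13.75
tool_pos: [0.4327, 0.2946, 0.2194]
tool_rot: [2.443, 1.975, -0.004]
contact_force: [-0.1, -1.2, 0.1]
opening: 0.0553
grip_force: 0.0
```

Run:
```python
from meas import *
o=ctrl.get_obs(); print(o["t"],o["tool_pos"],yaw(),o["opening"])
im,d,K,T=grab("wrist"); P=cloud(d,K,T); save("w4.png",im); z=P[...,2]
h=cv2.cvtColor(im,cv2.COLOR_RGB2HSV).astype(int)
near=(abs(P[...,0]-.43)<.1)&(abs(P[...,1]-.3)<.12)
rect(P,near&(z>.045)&(z<.08),"therm"); rect(P,near&(z>.0595)&(z<.08),"top")
rect(P,near&(z>.012)&(z<.08),"rest+")
rect(P,near&(z>.012)&(z<.03),"rest")
```

```text
13.75 [0.43273643 0.29460096 0.21938013] 77.90160848997886 0.0552607479046586
therm [230, 84, 36, 155, 5070] z [0.0603 0.0626] ctr [430.3 304.6] size [154.3  33.5] ang 78.5
top [230, 85, 36, 132, 3818] z [0.0606 0.0628] ctr [433.2 316.7] size [127.3  32.3] ang 78.3
rest+ [218, 84, 67, 155, 7489] z [0.0596 0.0624] ctr [434.9 304.1] size [155.1  60. ] ang 84.1
rest [266, 92, 19, 120, 1681] z [0.0244 0.0258] ctr [459.9 304.7] size [129.7  20.6] ang 78.8
rest [218, 97, 15, 114, 735] z [0.0244 0.0259] ctr [407.6 313.8] size [123.5  12. ] ang 79.6
```

View pics/w4.png

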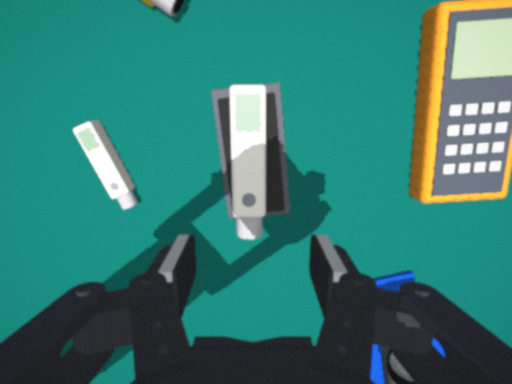

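The wrist view shows the white thermometer from (248,85) to (248,238), nose pointing down the picture. The rest underneath is turned a few degrees relative to it. I'll measure the rest itself for laying the thermometer back.

Run:
```python
from meas import *
im,d,K,T=grab("wrist"); P=cloud(d,K,T); np.savez("w4.npz",im=im,P=P)
def rr(P,tag,lo,hi):
    z=P[...,2]; near=(abs(P[...,0]-.433)<.085)&(abs(P[...,1]-.305)<.1)
    q=P[near&(z>lo)&(z<hi)][:,:2]; 
    print(tag,lo,len(q),cv2.minAreaRect((q*1000).astype(np.float32)))
for lo,hi in((.006,.03),(.012,.03),(.023,.028)): rr(P,"wrist",lo,hi)
for n in("scene","side"):
    s=np.load(n+".npz"); Q=cloud(s["d"],s["K"],s["T"])
    for lo,hi in((.01,.03),(.023,.028)): rr(Q,n,lo,hi)
# straight edges of the rest in wrist view: left & right extreme per row
z=P[...,2]; near=(abs(P[...,0]-.433)<.085)&(abs(P[...,1]-.305)<.1); k=near&(z>.012)&(z<.03)
for side in(0,1):
    e=[]
    for r in range(100,200):
        c=np.where(k[r])[0]
        if len(c): e.append(P[r,c[-1] if side else c[0],:2])
    v=cv2.fitLine(np.array(e,np.float32),cv2.DIST_HUBER,0,.01,.01).ravel(); print("edge",np.degrees(np.arctan2(v[1],v[0]))%180,v[2:])
plan([((.4329,.3087,.08),78.3,.3,0,1),((.4329,.3087,.034),78.3,.3,1,.6)])
```

```text
wrist 0.006 2701 ((435.1473693847656, 307.5912780761719), (148.61920166015625, 74.28181457519531), 84.0255126953125)
wrist 0.012 2373 ((435.14312744140625, 307.2724914550781), (129.97325134277344, 60.1605224609375), 84.10248565673828)
wrist 0.023 2242 ((435.2184753417969, 307.3968505859375), (129.12646484375, 59.75609588623047), 84.1316146850586)
scene 0.01 285 ((460.5274658203125, 294.006591796875), (140.98776245117188, 62.497310638427734), 65.74739074707031)
scene 0.023 154 ((457.7212219238281, 299.7662353515625), (134.24314880371094, 34.772579193115234), 73.5378646850586)
side 0.01 236 ((431.4415283203125, 311.89678955078125), (136.8172607421875, 67.60315704345703), 83.748779296875)
side 0.023 104 ((433.9761047363281, 309.75537109375), (132.40768432617188, 60.04634094238281), 84.87993621826172)
edge 84.11301 [0.4071383  0.32079026]
edge 84.15899 [0.46534684 0.31328717]
[[0.09,-0.02,0.88,0,0,0,0.3],[0.09,-0.02,0.88,0,0,0,0.3],[0.09,-0.02,0.87,0,0,0,0.3],[0.09,-0.02,0.88,0,0,0,0.3],[0.09,-0.02,0.87,0,0,0,0.3],[0.09,-0.02,0.88,0,0,0,0.3],[0.08,-0.03,0.87,0,0,-0.01,0.3],[0.086,-0.023,0.877,-0.001,0.001,-0.001,0.3]]
[[0,0,0.46,0,0,0,0.3],[0,0,0.46,0,0,0,0.3],[0,0,0.46,0,0,0,0.3],[0,0,0.46,0,0,0,0.3],[0,-0.001,0.46,0,0,0,0.3],[0,0,0,0,0,0,0.3]]
14 rows; t 13.85
```

Call:
jog_arm:
  plan:
    - [0.09,-0.02,0.88,0,0,0,0.3]
    - [0.09,-0.02,0.88,0,0,0,0.3]
    - [0.09,-0.02,0.87,0,0,0,0.3]
    - [0.09,-0.02,0.88,0,0,0,0.3]
    - [0.09,-0.02,0.87,0,0,0,0.3]
    - [0.09,-0.02,0.88,0,0,0,0.3]
    - [0.08,-0.03,0.87,0,0,-0.01,0.3]
    - [0.09,-0.02,0.88,0,0,0,0.3]

```text
t: 14.65
tool_pos: [0.4336, 0.3088, 0.0799]
tool_rot: [2.437, 1.982, 0.0]
contact_force: [0.2, 0.5, -0.2]
opening: 0.0558
grip_force: 0.0
```

Call:
jog_arm:
  plan:
    - [0,0,0.46,0,0,0,0.3]
    - [0,0,0.46,0,0,0,0.3]
    - [0,0,0.46,0,0,0,0.3]
    - [0,0,0.46,0,0,0,0.3]
    - [0,0,0.46,0,0,0,0.3]
    - [0,0,0,0,0,0,0.3]
    - [0,0,0,0,0,0,0.3]

```text
t: 15.35
tool_pos: [0.4329, 0.3096, 0.0344]
tool_rot: [-2.436, -1.983, 0.001]
contact_force: [-0.2, 0.9, 0.7]
opening: 0.056
grip_force: 0.0
```

Call:
jog_arm:
  plan:
    - [0,0,0,0,0,0,0]
    - [0,0,0,0,0,0,-0.3]
    - [0,0,0,0,0,0,-1]
    - [0,0,0,0,0,0,-1]
    - [0,0,0,0,0,0,-1]
  grip_force: 45

```text
t: 15.85
tool_pos: [0.4335, 0.3099, 0.0353]
tool_rot: [2.436, 1.983, 0.002]
contact_force: [-0.7, 0.7, 3.7]
opening: 0.0334
grip_force: 46.9
```

Run:
```python
from h import *
o=ctrl.get_obs(); print(o["t"],o["tool_pos"],yaw(),o["contact_force"],o["opening"])
p=o["tool_pos"]
plan([((p[0],p[1],.07),yaw(),-1,0,.4),((p[0],p[1],.14),yaw(),-1,2,.8)])
```

```text
15.85 [0.43353261 0.30993559 0.03532209] 78.29172834699227 [-0.71721656  0.67281284  3.7315091 ] 0.03341597715426643
[[0,0,-0.35,0,0,0,-1],[0,0,-0.35,0,0,0,-1],[0,0,-0.34,0,0,0,-1],[0,0,-0.35,0,0,0,-1],[0.002,0.002,-0.344,0.001,-0.001,0,-1],[0,0,-0.7,0,0,0,-1],[0,0,-0.7,0,0,0,-1],[0,0,-0.7,0,0,0,-1]]
[[0,0,-0.7,0,0,0,-1],[0.001,0.001,-0.7,0,0,0,-1],[0,0,0,0,0,0,-1],[0,0,0,0,0,0,-1]]
12 rows; t 15.85
```

Call:
jog_arm:
  plan:
    - [0,0,-0.35,0,0,0,-1]
    - [0,0,-0.35,0,0,0,-1]
    - [0,0,-0.35,0,0,0,-1]
    - [0,0,-0.35,0,0,0,-1]
    - [0,0,-0.35,0,0,0,-1]
    - [0,0,-0.7,0,0,0,-1]
    - [0,0,-0.7,0,0,0,-1]
    - [0,0,-0.5,0,0,0,-1]

```text
t: 16.65
tool_pos: [0.4337, 0.3099, 0.1097]
tool_rot: [2.436, 1.983, 0.004]
contact_force: [-0.3, 0.1, -3.2]
opening: 0.0329
grip_force: 46.2
```

Run:
```python
from h import *
o=ctrl.get_obs(); print(o["t"],o["tool_pos"],yaw(),o["grip_force"])
plan([((.5472,.2614,.1003),91.5,-1,3,.7)])
```

```text
16.65 [0.43370671 0.30992302 0.10968883] 78.28870863398568 46.22058928012848
[[-0.12,0.6,0.05,0,0,-0.03,-1],[-0.14,0.6,0.05,0,0,-0.03,-1],[-0.15,0.6,0.05,0,0,-0.03,-1],[-0.16,0.6,0.05,0,0,-0.03,-1],[-0.18,0.59,0.05,0,0,-0.03,-1],[-0.19,0.59,0.05,0,0,-0.03,-1],[-0.21,0.58,0.04,0,0,-0.03,-1],[-0.22,0.58,0.05,0,0,-0.03,-1]]
[[-0.24,0.57,0.04,0,0,-0.03,-1],[-0.243,0.561,0.049,0.003,-0.001,-0.024,-1],[0,0,0,0,0,0,-1],[0,0,0,0,0,0,-1],[0,0,0,0,0,0,-1]]
13 rows; t 16.65
```

Call:
jog_arm:
  plan:
    - [-0.12,0.6,0.05,0,0,-0.03,-1]
    - [-0.14,0.6,0.05,0,0,-0.03,-1]
    - [-0.15,0.6,0.05,0,0,-0.03,-1]
    - [-0.16,0.6,0.05,0,0,-0.03,-1]
    - [-0.18,0.59,0.05,0,0,-0.03,-1]
    - [-0.19,0.59,0.05,0,0,-0.03,-1]
    - [-0.21,0.58,0.04,0,0,-0.03,-1]
    - [-0.22,0.58,0.05,0,0,-0.03,-1]

```text
t: 17.45
tool_pos: [0.5246, 0.2706, 0.1005]
tool_rot: [2.238, 2.205, 0.001]
contact_force: [-0.2, 0.7, -2.0]
opening: 0.0333
grip_force: 46.3
```

Call:
jog_arm:
  plan:
    - [-0.24,0.57,0.04,0,0,-0.03,-1]
    - [-0.24,0.56,0.05,0,0,-0.03,-1]
    - [0,0,0,0,0,0,-1]
    - [0,0,0,0,0,0,-1]
    - [0,0,0,0,0,0,-1]

```text
t: 17.95
tool_pos: [0.546, 0.2614, 0.0981]
tool_rot: [-2.186, -2.256, 0.0]
contact_force: [-0.0, -0.4, -1.9]
opening: 0.033
grip_force: 46.1
```

Run:
```python
from meas import *
o=ctrl.get_obs(); print(o["t"],o["tool_pos"],yaw(),R.from_rotvec(o["tool_rot"]).as_matrix()[:,2].round(4),o["grip_force"])
for n in("scene","side"):
    im,d,K,T=grab(n); P=cloud(d,K,T); z=P[...,2]; np.savez(n+"2.npz",im=im,d=d,K=K,T=T)
    if n=="scene": save("s2.png",cv2.resize(im[100:250,200:400],(800,600),interpolation=2))
    near=(abs(P[...,0]-.55)<.07)
    rect(P,near&(z>.115)&(z<.14)&(P[...,1]<.13),n+" src")
    q=P[near&(z>.10)&(z<.14)&(P[...,1]>.155)&(P[...,1]<.21)]; print(len(q),q[:,2].max().round(4))
    h=P[near&(z>.1)&(z<.14)]
    for lo in np.arange(0,.24,.01):
        q=h[(h[:,1]>=lo)&(h[:,1]<lo+.01)]
        if len(q)>3:
            t=q[q[:,2]>np.percentile(q[:,2],60)]; print(lo.round(2),len(q),"ztop %.1f xmid %.1f x[%.1f %.1f]"%(np.percentile(q[:,2],95)*1000,t[:,0].mean()*1000,q[:,0].min()*1000,q[:,0].max()*1000))
```

```text
17.95 [0.54595481 0.2613653  0.09808726] 91.79264620576737 [-3.e-04  1.e-04 -1.e+00] 46.14856481552124
scene src [268, 178, 31, 27, 453] z [0.131  0.1366] ctr [555.7  45.3] size [51.4 82.4] ang 3.5
149 0.1267
0.0 32 ztop 133.1 xmid 554.5 x[539.2 571.1]
0.01 120 ztop 135.0 xmid 556.6 x[530.5 580.5]
0.02 63 ztop 135.9 xmid 556.3 x[533.4 580.0]
0.03 53 ztop 136.0 xmid 554.8 x[536.7 579.9]
0.04 62 ztop 135.6 xmid 557.3 x[533.8 579.6]
0.05 57 ztop 136.1 xmid 554.7 x[534.1 579.5]
0.06 54 ztop 135.5 xmid 556.4 x[531.4 579.1]
0.07 71 ztop 136.5 xmid 555.0 x[528.2 581.0]
0.08 29 ztop 136.0 xmid 556.5 x[533.4 580.1]
0.17 48 ztop 121.2 xmid 551.4 x[539.1 564.4]
0.18 23 ztop 123.0 xmid 550.7 x[540.4 563.4]
0.19 29 ztop 124.3 xmid 550.1 x[535.0 563.6]
0.2 49 ztop 125.4 xmid 550.6 x[532.3 566.2]
0.21 37 ztop 127.3 xmid 550.6 x[534.5 566.6]
0.22 32 ztop 126.9 xmid 549.8 x[533.4 566.2]
0.23 35 ztop 125.9 xmid 547.6 x[534.0 565.4]
side src [228, 168, 19, 19, 197] z [0.1311 0.1383] ctr [552.5  51.6] size [49.1 82.6] ang 1.9
18 0.1227
0.01 20 ztop 136.2 xmid 551.8 x[528.2 568.7]
0.02 32 ztop 136.7 xmid 551.9 x[529.4 573.2]
0.03 22 ztop 135.2 xmid 548.5 x[529.3 572.6]
0.04 23 ztop 135.9 xmid 550.7 x[528.1 577.1]
0.05 28 ztop 136.9 xmid 548.1 x[527.6 572.5]
0.06 30 ztop 136.5 xmid 552.5 x[528.8 572.2]
0.07 33 ztop 138.0 xmid 551.8 x[526.8 575.4]
0.08 41 ztop 137.8 xmid 553.4 x[527.2 571.5]
0.09 5 ztop 131.8 xmid 537.2 x[526.7 540.8]
0.18 9 ztop 120.7 xmid 539.2 x[534.1 542.5]
0.22 6 ztop 124.6 xmid 555.8 x[554.9 563.8]
0.23 14 ztop 126.2 xmid 553.2 x[543.6 561.7]
```

View pics/s2.png

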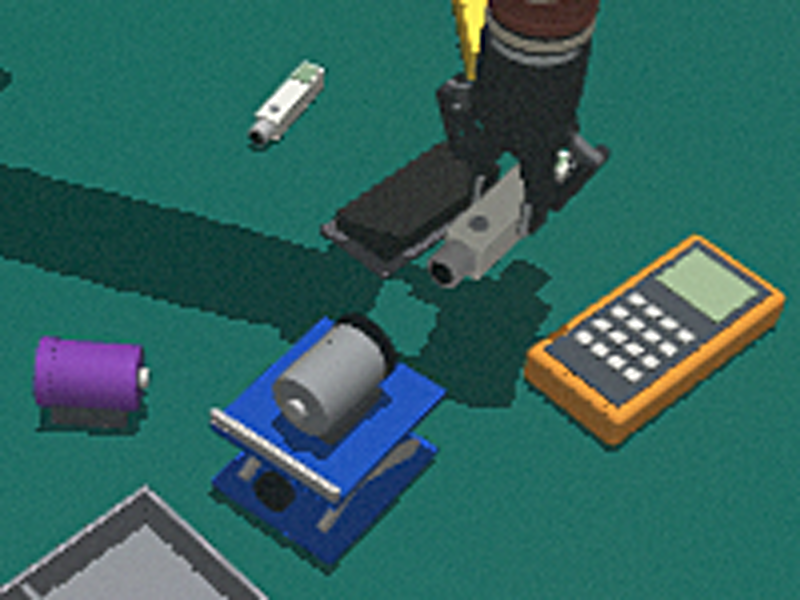

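The scene crop shows the nose (at about (445,268)) lined up with the mouth (350,340) at about a hand's breadth. The tool reading and the depth both put it about 1.2 mm to −x and 1.5 mm low, so I'll trim that and then hold.

Call:
jog_arm:
  plan:
    - [0,0.07,-0.09,0,0,0.006,-1]
    - [0,0,0,0,0,0,-1]
    - [0,0,0,0,0,0,-1]
    - [0,0,0,0,0,0,-1]

```text
t: 18.45
tool_pos: [0.5478, 0.2612, 0.0997]
tool_rot: [-2.192, -2.251, 0.0]
contact_force: [-0.5, 0.2, -2.6]
opening: 0.0334
grip_force: 46.1
```

Run:
```python
from meas import *
o=ctrl.get_obs(); print(o["t"],o["tool_pos"],yaw(),o["grip_force"])
im,d,K,T=grab("scene"); P=cloud(d,K,T); z=P[...,2]
h=P[(abs(P[...,0]-.55)<.07)&(z>.095)&(z<.14)]
for lo in np.arange(.0,.23,.01):
    q=h[(h[:,1]>=lo)&(h[:,1]<lo+.01)]
    if len(q)>3: print(lo.round(2),"ztop %.1f xmid %.1f"%(np.percentile(q[:,2],95)*1000,(q[:,0].min()+q[:,0].max())*500))
print(P[(h:=None) or ((abs(P[...,0]-.55)<.03)&(z>.095)&(z<.13)&(P[...,1]>.13))][:,1].min())
```

```text
18.45 [0.54779416 0.26116565 0.0997182 ] 91.52207066673122 46.14708602428436
0.0 ztop 128.6 xmid 554.3
0.01 ztop 134.7 xmid 555.2
0.02 ztop 135.5 xmid 556.5
0.03 ztop 135.7 xmid 558.4
0.04 ztop 135.5 xmid 557.5
0.05 ztop 135.1 xmid 556.6
0.06 ztop 136.3 xmid 556.5
0.07 ztop 136.8 xmid 553.9
0.08 ztop 136.6 xmid 555.9
0.17 ztop 123.4 xmid 551.4
0.18 ztop 124.4 xmid 552.4
0.19 ztop 125.2 xmid 551.0
0.2 ztop 127.1 xmid 551.9
0.21 ztop 128.9 xmid 550.8
0.22 ztop 128.8 xmid 551.7
0.17255445755614784
```

Call:
jog_arm:
  plan:
    - [0,0,0,0,0,0,-1]
    - [0,0,0,0,0,0,-1]
    - [0,0,0,0,0,0,-1]
    - [0,0,0,0,0,0,-1]
    - [0,0,0,0,0,0,-1]
    - [0,0,0,0,0,0,-1]
    - [0,0,0,0,0,0,-1]
    - [0,0,0,0,0,0,-1]

```text
t: 19.3
tool_pos: [0.5479, 0.2611, 0.0997]
tool_rot: [2.192, 2.251, -0.0]
contact_force: [-0.3, 0.2, -1.9]
opening: 0.0335
grip_force: 46.1
```

Call:
jog_arm:
  plan:
    - [0,0,0,0,0,0,-1]
    - [0,0,0,0,0,0,-1]
    - [0,0,0,0,0,0,-1]
    - [0,0,0,0,0,0,-1]
    - [0,0,0,0,0,0,-1]
    - [0,0,0,0,0,0,-1]
    - [0,0,0,0,0,0,-1]
    - [0,0,0,0,0,0,-1]

```text
t: 20.1
tool_pos: [0.5478, 0.2611, 0.0997]
tool_rot: [2.192, 2.251, 0.0]
contact_force: [0.9, 0.6, -2.1]
opening: 0.0333
grip_force: 46.1
```

Call:
jog_arm:
  plan:
    - [0,0,0,0,0,0,-1]
    - [0,0,0,0,0,0,-1]
    - [0,0,0,0,0,0,-1]
    - [0,0,0,0,0,0,-1]
    - [0,0,0,0,0,0,-1]
    - [0,0,0,0,0,0,-1]
    - [0,0,0,0,0,0,-1]
    - [0,0,0,0,0,0,-1]

```text
t: 20.9
tool_pos: [0.5479, 0.2611, 0.0997]
tool_rot: [2.192, 2.251, 0.0]
contact_force: [-0.6, -0.7, -2.9]
opening: 0.0333
grip_force: 46.1
```

Run:
```python
from h import *
o=ctrl.get_obs(); print(o["t"],o["tool_pos"],yaw(),o["grip_force"])
# tool lies ~1.3mm behind thermometer origin
plan([((.4365,.3035,.10),84.1,-1,1,.8),((.4365,.3035,.042),84.1,-1,0,.6),((.4365,.3035,.037),84.1,-1,2,.2)])
```

```text
20.9 [0.54785284 0.26112459 0.0997368 ] 91.52097237255695 46.148266196250916
[[0.28,-0.69,0,0,0,0.02,-1],[0.27,-0.69,0,0,0,0.02,-1],[0.26,-0.7,0,0,0,0.02,-1],[0.25,-0.7,0,0,0,0.02,-1],[0.24,-0.71,0,0,0,0.02,-1],[0.23,-0.71,0,0,0,0.02,-1],[0.22,-0.71,-0.01,0,0,0.02,-1],[0.209,-0.713,-0.004,0,0,0.025,-1]]
[[0,0,0,0,0,0,-1],[0,0,0.48,0,0,0,-1],[0,0,0.48,0,0,0,-1],[0,0,0.49,0,0,0,-1],[0,0,0.48,0,0,0,-1],[0,0,0.49,0,0,0,-1],[0,0,0.48,0,0,0,-1],[0,0,0.13,0,0,0,-1]]
[[0,0,0.12,0,0,0,-1],[0,0,0,0,0,0,-1],[0,0,0,0,0,0,-1]]
19 rows; t 20.9
```

Call:
jog_arm:
  plan:
    - [0.28,-0.69,0,0,0,0.02,-1]
    - [0.27,-0.69,0,0,0,0.02,-1]
    - [0.26,-0.7,0,0,0,0.02,-1]
    - [0.25,-0.7,0,0,0,0.02,-1]
    - [0.24,-0.71,0,0,0,0.02,-1]
    - [0.23,-0.71,0,0,0,0.02,-1]
    - [0.22,-0.71,0,0,0,0.02,-1]
    - [0.21,-0.71,0,0,0,0.02,-1]

```text
t: 21.7
tool_pos: [0.436, 0.3037, 0.0998]
tool_rot: [2.329, 2.108, 0.0]
contact_force: [0.1, 0.0, -2.3]
opening: 0.0337
grip_force: 46.1
```

Call:
jog_arm:
  plan:
    - [0,0,0,0,0,0,-1]
    - [0,0,0.48,0,0,0,-1]
    - [0,0,0.48,0,0,0,-1]
    - [0,0,0.49,0,0,0,-1]
    - [0,0,0.48,0,0,0,-1]
    - [0,0,0.49,0,0,0,-1]
    - [0,0,0.48,0,0,0,-1]
    - [0,0,0.13,0,0,0,-1]

```text
t: 22.5
tool_pos: [0.4356, 0.303, 0.0373]
tool_rot: [-2.328, -2.108, 0.004]
contact_force: [-0.2, -0.1, -2.2]
opening: 0.033
grip_force: 46.2
```

Call:
jog_arm:
  plan:
    - [0,0,0.12,0,0,0,-1]
    - [0,0,0,0,0,0,-1]
    - [0,0,0,0,0,0,-1]

```text
t: 22.8
tool_pos: [0.4369, 0.3037, 0.0372]
tool_rot: [2.329, 2.109, 0.001]
contact_force: [0.8, -0.8, -2.2]
opening: 0.0333
grip_force: 46.2
```

Run:
```python
from h import *
o=ctrl.get_obs(); print(o["t"],o["tool_pos"],yaw(),o["contact_force"])
```

```text
22.8 [0.4369353  0.30374394 0.0372082 ] 84.32313954980414 [ 0.78455314 -0.79369759 -2.21599205]
```

Call:
jog_arm:
  plan:
    - [0,0,0.05,0,0,0,-1]
    - [0,0,0.04,0,0,0,-1]
    - [0,0,0,0,0,0,-1]

```text
t: 23.1
tool_pos: [0.4369, 0.3037, 0.0354]
tool_rot: [2.329, 2.108, 0.002]
contact_force: [-0.1, 0.7, -0.4]
opening: 0.033
grip_force: 46.3
```

Call:
jog_arm:
  plan:
    - [0,0,0.03,0,0,0,-1]
    - [0,0,0,0,0,0,-1]

```text
t: 23.3
tool_pos: [0.4369, 0.3037, 0.0353]
tool_rot: [2.329, 2.109, 0.001]
contact_force: [-2.1, -1.9, 5.4]
opening: 0.0329
grip_force: 47.1
```

On the rest; open gently, rise and check.

Call:
jog_arm:
  plan:
    - [0,0,0,0,0,0,-0.1]
    - [0,0,0,0,0,0,0.1]
    - [0,0,0,0,0,0,0.25]
    - [0,0,0,0,0,0,0.3]
    - [0,0,-0.5,0,0,0,0.3]
    - [0,0,-0.9,0,0,0,0.3]
    - [0,0,-0.9,0,0,0,0.3]
    - [0,0,-0.9,0,0,0,0.3]

```text
t: 24.1
tool_pos: [0.4366, 0.3036, 0.0997]
tool_rot: [2.329, 2.109, 0.001]
contact_force: [-0.8, 0.9, 0.2]
opening: 0.0551
grip_force: 0.0
```

Call:
jog_arm:
  plan:
    - [0,0,-0.95,0,0,0,0.3]
    - [0,0,-0.95,0,0,0,0.3]
    - [0,0,-0.95,0,0,0,0.3]
    - [0,0,-0.95,0,0,0,0.3]
    - [0,0,-0.95,0,0,0,0.3]
    - [0,0,-0.95,0,0,0,0.3]
    - [0,0,0,0,0,0,0.3]
    - [0,0,0,0,0,0,0.3]

```text
t: 24.9
tool_pos: [0.4367, 0.3036, 0.2127]
tool_rot: [2.329, 2.108, 0.002]
contact_force: [-0.1, 1.0, -0.9]
opening: 0.0554
grip_force: 0.0
```

Run:
```python
from meas import *
o=ctrl.get_obs(); print(o["t"],o["tool_pos"],o["contact_force"])
im,d,K,T=grab("wrist"); P=cloud(d,K,T); z=P[...,2]
near=(abs(P[...,0]-.43)<.1)&(abs(P[...,1]-.3)<.12)
rect(P,near&(z>.045)&(z<.08),"therm"); rect(P,near&(z>.012)&(z<.03),"rest"); rect(P,near&(z>.012)&(z<.08),"rest+")
im2=grab("scene")[0]; a=cv2.resize(im,(400,300)); b=cv2.resize(im2[80:380,120:420],(400,300)); save("end.png",np.hstack([a,b]))
```

```text
24.9 [0.43665687 0.30358801 0.21269812] [-0.11291124  1.01458031 -0.91701501]
therm [235, 102, 37, 153, 5099] z [0.0603 0.0625] ctr [436.5 297.6] size [153.7  34. ] ang 84.3
rest [222, 105, 14, 119, 1478] z [0.0244 0.0258] ctr [412.  309.3] size [129.5  13.5] ang 84.1
rest [270, 105, 10, 119, 956] z [0.0243 0.0259] ctr [460.7 304.6] size [129.1   9. ] ang 84.4
rest+ [222, 102, 58, 153, 7537] z [0.0595 0.0622] ctr [434.2 297.9] size [153.7  60. ] ang 84.1
```

View pics/end.png

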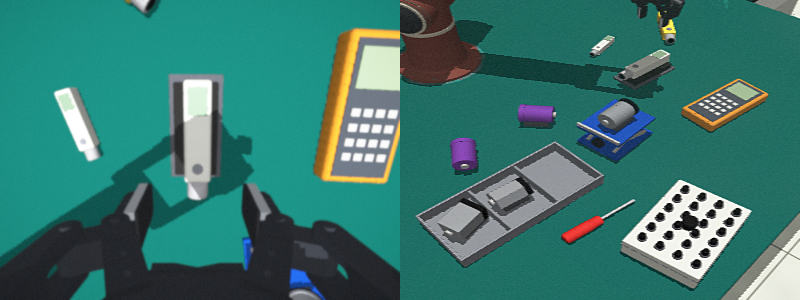

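The final picture shows the thermometer aligned on its rest at (195,140) in the left half. In the right half, the source stands on the jack at (618,112) and the other two are still in the bin. The gripper is clear of everything.

```bash
python3 -c "
from station import ctrl
print(ctrl.finish_job())"
```

```text
the job is handed in; nothing more can be done
None
```

The job is handed in at about 25 s: the round source is on the jack plate with its mouth away from the lip and within about 2 mm of the middle, the thermometer was held on the mouth from about 90 mm for over 2 s, and it is back along its rest with nothing dropped.

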